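# Put the calibration weights back in their block

### The arm

A 6-joint arm with a two-finger parallel gripper is mounted at the origin on a cart in front of the work surface, level with it; the furniture and walls round the work are solid. World frame = base frame: x ahead of the robot, y to its left, z up, the work surface at z = 0. Lengths are in m, angles in rad, forces in N, time in s.
With the tool pointing down it reaches from about 0.25 to 0.725 m from the base axis. Payload 4 kg.
Tool frame: the origin (TCP) lies midway between the tips of the shut fingers; the grasp point (between the pads) lies 19 mm behind it; z points along the fingers, y is the line along which they close (so a half turn about z gives the same grasp; the last joint's range is limited). The gripper opens to 85 mm and grips with 20 to 120 N. Pads are 22 mm wide; open, the fingers measure 114 mm over their backs; the gripper's body (76 mm by 85 mm) begins 54 mm behind the grasp point. The pads swing forward as they close: fully open they stand 13 mm farther back than shut.
Start: joints at [-1.198, 0.241, 0.005, 1.335, 0, 1.571], TCP at [0.182, -0.466, 0.231] pointing down, gripper open.
Joint ranges: [-2.72, 2.72], [-1.05, 1.87], [-1.09, 1.28], [-1.99, 2.15], [-1.42, 1.44], [-3.14, 3.14]. Speed limits (rad/s): [2.79, 2.79, 3.14, 3.14, 3.14, 3.14].

### API

Orientations are given as a unit quaternion [x, y, z, w].
In Python, from workcell import bot gives the robot as it stands. The module is installed in compiled form; this text tells all that it offers.
- The arm moves only by the tool jog_arm, never from a script. Its argument "deltas" is a list of rows, each an object with "fingers": the opening, from 0 (shut) to 1 (fully open); "delta_pos": the shift along the tool's x, y, z normalised to -1 to 1, where 1 is 300 mm, a list of three; "yaw": the turn about the tool's z normalised to -1 to 1, where 1 is pi/4 rad. A call has 1 to 12 rows; each row is the pose to reach, as a shift and turn from the pose commanded when the call began, along the tool's axes at that moment; what a row does not reach only later rows make up. A row lasts 1/10 s, in which the tool goes at most 50 mm and 8.59 degrees, less where a joint would pass 70% of its speed; a pose out of reach is approached as far as the arm can. A call with a number of a shift or a turn outside -1 to 1 is refused whole. A call with a gripper value outside its range is refused whole. The fingers move at their own pace and stop on an object; the grip force is fixed at half the most. Time passes only in rows, so rows that repeat a pose let the fingers close. It gives the time, the measured TCP pose, the force, the opening and the grip force at its end, in the units of the state.
- bot.get_obs(): the state, without advancing time (a new reading comes with each control period).
- bot.camera(name): name is "side" or "top" or "wrist"; returns a dict with "image" (420x560x3 uint8, red, green, blue), "range_z" (420x560 float32, m along the optical axis (not along the pixel's ray), 0 where there is no reading), "fx", "fy", "cx", "cy" (pixels), "distortion" ([k1, k2, p1, p2, k3] as OpenCV has them; the pictures are not rectified), "rvec" (rotation vector, rad) and "tvec" (3), from world to camera coordinates, as OpenCV has them. Camera axes: x right, y down, z forward; pixel columns grow to the right and rows downward; lengths in m; the calibration is good to about 2 mm. A picture is of the moment at which its call begins.
- bot.job_done(): hands the job in; it is judged then, once.
The state is a dict: "clock": time; "joint_pos": joint angles; "joint_vel": joint speeds; "tau": joint torques, N m; "eef_pos": TCP position; "tool_rot": TCP orientation; "ft_force": force on the tool from outside, world axes, zero at the start; "ft_torque": the same for the moment, N m; "grip_width": finger opening in m; "grasp_force": force on a finger pad.
Only numpy, scipy, OpenCV 4.12 (cv2) and the standard library are available. Lean on these libraries where they do the work, as an engineer would, in place of code of your own. Each camera call takes 0.05 s, during which the arm holds its last target. There are 200 camera calls.

### The job

The balance check is finished: put the four calibration weights away in their wooden block in order of size, the smallest weight in the smallest well and so on, each standing upright on the bottom of its well. One of the smaller weights was left in the largest well, so it has to be moved to its own. Leave the timer and the weighing boat where they are.

Things in the scene. Friction and masses are not known exactly. Their poses are not given: they have to be found in the camera images.
- weight_1: smallest calibration weight, 50 g, a plain stainless-steel cylinder with a knob on top: 16 mm across and 26 mm high below the shoulder, 34 mm high with the knob (10 mm across). Origin: centre of its underside; z is up. It starts upright, either on the flat grey mat (2 mm thick) or in the largest well; grasp it round the body from above.
- weight_2: second smallest calibration weight, 100 g, a plain stainless-steel cylinder with a knob on top: 22 mm across and 28 mm high below the shoulder, 38 mm high with the knob (14 mm across). Origin: centre of its underside; z is up. It starts upright, either on the flat grey mat (2 mm thick) or in the largest well; grasp it round the body from above.
- weight_3: second largest calibration weight, 200 g, a plain stainless-steel cylinder with a knob on top: 28 mm across and 36 mm high below the shoulder, 48 mm high with the knob (17 mm across). Origin: centre of its underside; z is up. It starts upright, either on the flat grey mat (2 mm thick) or in the largest well; grasp it round the body from above.
- weight_4: largest calibration weight, 500 g, a plain stainless-steel cylinder with a knob on top: 39 mm across and 47 mm high below the shoulder, 63 mm high with the knob (24 mm across). Origin: centre of its underside; z is up. It starts upright, always on the flat grey mat (2 mm thick); grasp it round the body from above.
- well_1 (a point): centre of the floor of the smallest of the four round wells of the weight storage block, 29 mm across, 12 mm deep, mouth bevelled 3 mm. The block is a fixed flat beech bar, 244 mm long (y of this frame), 78 mm wide (x), 14 mm high; its floor under the wells is 2 mm thick, so the point lies 12 mm below the top of the block. The wells stand in one row along y, the smallest at the +y end, the largest at the -y end; x is across the block; z is up.
- well_2 (a point): centre of the floor of the second smallest of the four round wells of the weight storage block, 36 mm across, 12 mm deep, mouth bevelled 3 mm. Axes and depths as for well_1; 51 mm from well_1.
- well_3 (a point): centre of the floor of the second largest of the four round wells of the weight storage block, 44 mm across, 12 mm deep, mouth bevelled 3 mm. Axes and depths as for well_1; 57 mm from well_2.
- well_4 (a point): centre of the floor of the largest of the four round wells of the weight storage block, 57 mm across, 12 mm deep, mouth bevelled 3 mm. Axes and depths as for well_1; 66 mm from well_3. At the start one of the three smaller weights stands in it.
- timer: loose square white bench timer, 68x68x19 mm, between the mat and the block; to be left alone. Origin: centre of its underside.
- weigh_boat: loose small white weighing boat, 38x52x11 mm, further back on the bench; to be left alone. Origin: centre of its underside.

How it is judged:
At the end, for the whole second after the job is handed in: Each weight stands upright (within 0.1 rad) on the floor of its own well (foot within 3 mm of the floor's height and 10 mm of its centre), smallest to largest along the block, released and at rest (horizontal distance between weight_1 and well_1 below 0.01 m and z of weight_1 in the frame of well_1 below 0.003 m and angle between each of weight_1, weight_2, weight_3, weight_4's own z axis and vertical below 0.1 rad and linear speed of each of weight_1, weight_2, weight_3, weight_4 below 0.02 m/s and horizontal distance between weight_2 and well_2 below 0.01 m and z of weight_2 in the frame of well_2 below 0.003 m and horizontal distance between weight_3 and well_3 below 0.01 m and z of weight_3 in the frame of well_3 below 0.003 m and horizontal distance between weight_4 and well_4 below 0.01 m and z of weight_4 in the frame of well_4 below 0.003 m); the robot touches nothing.
It fails at once if the timer is shifted by more than 20 mm (distance of timer from where it was at the start of the episode above 0.02 m).
It fails at once if the weighing boat is shifted by more than 20 mm (distance of weigh_boat from where it was at the start of the episode above 0.02 m).
It also fails if it takes over 106 s, if anything falls off the work surface, if the arm or the gripper's body presses on something with over 40 N, if the wrist force passes 120 N, or if a joint passes its speed limit or range.

## Working session

There is one attempt and no reset: what is moved stays moved. The work goes in short steps, Python scripts to look and compute and a tool call to move; the robot and the scene stay as the last step left them, time stands still between calls to the robot, and variables do not carry over. Pictures are saved under pics/ and viewed, at most 14 in all, crops included, and the job is handed in when it is done.

Besides the shell and the picture viewer there is one more tool, called after "Call:" as a command line: name --argument value ..., lists and objects as JSON in quotes. jog_arm: Moves the arm, as the interface text tells. Scaled input: -1 to 1 covers 300 mm each way for a shift and pi/4 rad each way for a turn. Its arguments: {"type":"object","properties":{"deltas":{"type":"array","items":{"type":"object","properties":{"fingers":{"type":"number"},"delta_pos":{"type":"array","items":{"type":"number"}},"yaw":{"type":"number"}}}}},"required":["deltas"]}

```bash
mkdir -p pics; cat > h.py <<'E'
import numpy as np, cv2
from workcell import bot
def cam(n):
    c=bot.camera(n); c['K']=np.array([[c['fx'],0,c['cx']],[0,c['fy'],c['cy']],[0,0,1.]])
    c['R']=cv2.Rodrigues(np.array(c['rvec'],float))[0]; c['t']=np.array(c['tvec'],float); c['D']=np.array(c['distortion'],float); return c
def ray(c,uv):
    n=cv2.undistortPoints(np.array(uv,float).reshape(-1,1,2),c['K'],c['D']).reshape(-1,2)
    d=np.c_[n,np.ones(len(n))]@c['R']; return -c['R'].T@c['t'],d
def onplane(c,uv,z):
    o,d=ray(c,uv); return o+d*((z-o[2])/d[:,2])[:,None]
def save(c,f): cv2.imwrite('pics/'+f,cv2.cvtColor(c['image'],cv2.COLOR_RGB2BGR))
def cloud(c):
    h,w=c['range_z'].shape; u,v=np.meshgrid(np.arange(w),np.arange(h))
    n=cv2.undistortPoints(np.stack([u,v],-1).reshape(-1,1,2).astype(float),c['K'],c['D']).reshape(h,w,2)
    p=np.dstack([n,np.ones((h,w))])*c['range_z'][...,None]
    return (p-c['t'])@c['R']
E
python3 - <<'E'
from h import *
for n in('top','side','wrist'):
    c=cam(n); save(c,n+'0.png'); print(n,c['fx'],c['R'].round(2).tolist(),(-c['R'].T@c['t']).round(3))
print(bot.get_obs())
E
```

```text
top 437.61393829463873 [[-0.0, -1.0, 0.0], [-0.98, 0.0, -0.19], [0.19, -0.0, -0.98]] [ 0.281 -0.016  1.055]
side 512.5769416665172 [[-0.9, -0.43, -0.01], [-0.17, 0.38, -0.91], [0.39, -0.82, -0.42]] [0.016 0.989 0.545]
wrist 332.3714126273502 [[0.36, -0.93, -0.0], [-0.89, -0.35, 0.3], [-0.28, -0.11, -0.95]] [ 0.255 -0.437  0.374]
{'clock': 0.15, 'joint_pos': array([-1.19801438e+00,  2.41266919e-01,  4.07335613e-03,  1.33520876e+00,
        2.48773994e-06,  1.57075134e+00]), 'joint_vel': array([ 0.00113872, -0.00118407,  0.00547723,  0.00073471, -0.00091237,
        0.0003006 ]), 'tau': array([-2.79498408e-04, -3.72634399e+01,  2.52639449e+01,  1.23713486e-02,
       -1.59953032e-05,  1.58010045e-05]), 'eef_pos': array([ 0.18193569, -0.46522678,  0.23061913]), 'tool_rot': array([ 9.82674950e-01,  1.85335635e-01, -1.47566606e-04, -7.89324732e-04]), 'ft_force': array([ 0.50126371, -0.03955074,  0.0039442 ]), 'ft_torque': array([-0.0014714 , -0.01472741, -0.02456977]), 'grasp_force': 0.0, 'grip_width': 0.08526288842467147}
```

View pics/top0.png

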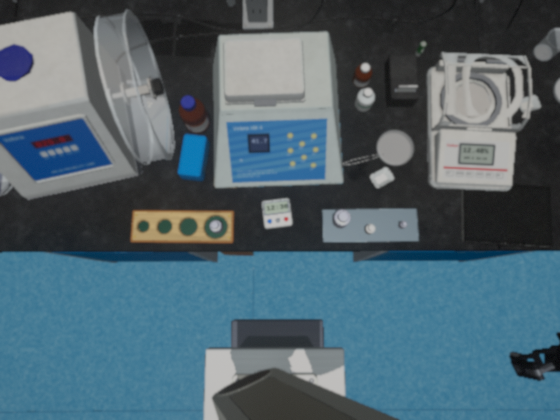

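View pics/side0.png

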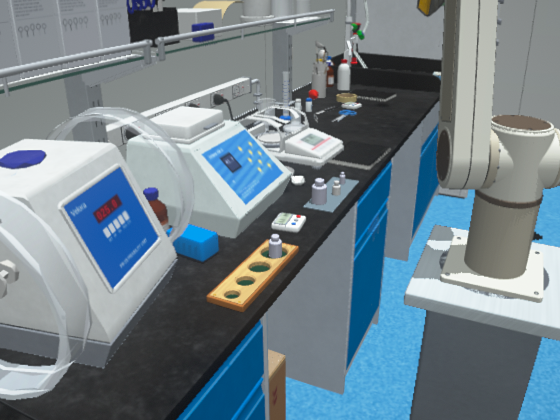

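The top view shows the block at cols 131-234, rows 211-243, with wells at (143,226), (165,226), (188,226) and (215,226); a weight stands in the last. The timer is at (277,213). The mat holds weights at (342,217), (370,229) and (403,225), and the boat is at (381,177).

```bash
python3 - <<'E'
from h import *
c=cam('top'); P=cloud(c)
for u,v in [(143,226),(165,226),(188,226),(215,226),(342,217),(370,229),(403,225),(277,213),(381,177),(132,212),(233,212),(132,242),(233,242)]:
    print((u,v),P[v,u].round(3),P[v-8:v+9,u-8:u+9,2].max().round(3),onplane(c,[(u,v)],.02)[0].round(3))
E
```

```text
(143, 226) [ 0.435  0.316 -0.001] 1.055 [0.432 0.31  0.02 ]
(165, 226) [0.434 0.262 0.002] 1.055 [0.432 0.258 0.02 ]
(188, 226) [0.434 0.207 0.002] 1.055 [0.431 0.203 0.02 ]
(215, 226) [0.427 0.134 0.049] 1.055 [0.431 0.139 0.02 ]
(342, 217) [ 0.445 -0.158  0.063] 1.055 [ 0.452 -0.165  0.02 ]
(370, 229) [ 0.42  -0.227  0.04 ] 0.042 [ 0.423 -0.231  0.02 ]
(403, 225) [ 0.43  -0.306  0.033] 1.055 [ 0.432 -0.31   0.02 ]
(277, 213) [ 0.462 -0.009  0.021] 1.055 [ 0.462 -0.009  0.02 ]
(381, 177) [ 0.556 -0.268 -0.   ] 1.055 [ 0.551 -0.263  0.02 ]
(132, 212) [ 0.469  0.345 -0.001] 1.055 [0.466 0.338 0.02 ]
(233, 212) [0.466 0.097 0.014] 1.055 [0.465 0.096 0.02 ]
(132, 242) [0.395 0.338 0.006] 0.017 [0.394 0.333 0.02 ]
(233, 242) [ 0.395  0.097 -0.   ] 1.055 [0.393 0.095 0.02 ]
```

View pics/wrist0.png

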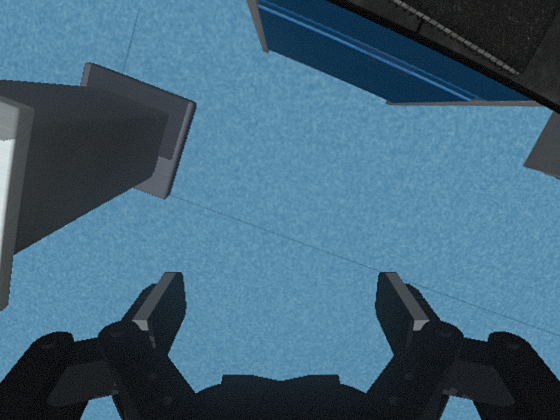

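The wrist view shows only the floor, the cart and the bench edge. The ranged heights identify the weights:
- weight_4 is at col 342, top at about .063.
- weight_2 is at col 370, about .040.
- weight_1 is at col 403, about .033.
- weight_3 is in well_4, top at about .049.

I'll move to a view over the mat.

Call:
jog_arm --deltas '[{"delta_pos": [0.99, -0.47, 0], "yaw": -1, "fingers": 1}, {"delta_pos": [0.99, -0.47, 0], "yaw": -1, "fingers": 1}, {"delta_pos": [0.99, -0.47, 0], "yaw": -1, "fingers": 1}, {"delta_pos": [0.99, -0.47, 0], "yaw": -1, "fingers": 1}, {"delta_pos": [0.99, -0.47, 0], "yaw": -1, "fingers": 1}, {"delta_pos": [0.99, -0.47, 0], "yaw": -1, "fingers": 1}, {"delta_pos": [0.99, -0.47, 0], "yaw": -1, "fingers": 1}, {"delta_pos": [0.99, -0.47, 0], "yaw": -1, "fingers": 1}, {"delta_pos": [0.99, -0.47, 0], "yaw": -1, "fingers": 1}, {"delta_pos": [0.99, -0.47, 0], "yaw": -1, "fingers": 1}]'

```text
clock: 1.2
eef_pos: [0.4067, -0.2267, 0.2312]
tool_rot: [0.837, 0.547, -0.0, -0.0]
ft_force: [0.7, 0.6, -0.3]
grip_width: 0.0851
grasp_force: 0.0
```

Call:
jog_arm --deltas '[{"delta_pos": [0, 0, 0], "yaw": -0.525, "fingers": 1}, {"delta_pos": [0, 0, 0], "yaw": -0.525, "fingers": 1}, {"delta_pos": [0, 0, 0], "yaw": -0.525, "fingers": 1}, {"delta_pos": [0, 0, 0], "yaw": -0.525, "fingers": 1}, {"delta_pos": [0, 0, 0], "yaw": -0.525, "fingers": 1}, {"delta_pos": [0, 0, 0], "yaw": -0.525, "fingers": 1}]'

```text
clock: 1.8
eef_pos: [0.4069, -0.2267, 0.2313]
tool_rot: [0.708, 0.706, -0.0, -0.0]
ft_force: [-0.3, -1.3, 0.2]
grip_width: 0.0854
grasp_force: 0.0
```

```bash
python3 - <<'E'
from h import *
c=cam('wrist'); save(c,'w1.png'); o=bot.get_obs(); print(o['clock'],o['eef_pos'],o['tool_rot'],o['joint_pos'],(-c['R'].T@c['t']).round(3))
np.savez('w1.npz',**{k:c[k] for k in('image','range_z','K','D','R','t')})
E
```

```text
1.85 [ 0.40704439 -0.22653871  0.23130112] [ 7.07983832e-01  7.06228640e-01 -1.57402146e-05 -4.06411376e-05] [-5.07849489e-01  1.73126977e-01 -8.03945472e-02  1.31736161e+00
 -7.89668295e-06  1.06542905e+00] [ 0.408 -0.149  0.374]
```

View pics/w1.png

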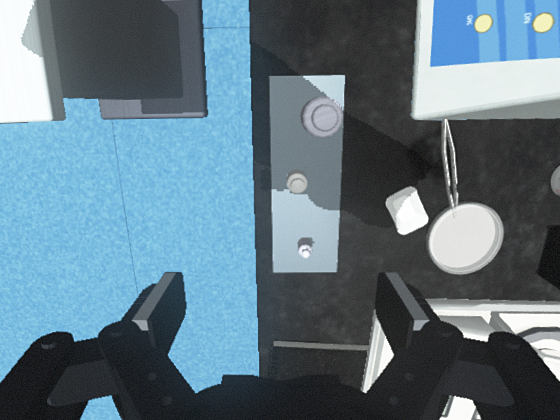

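The mat weights in the wrist view are w4 at (321,117), w2 at (297,183) and w1 at (305,248). I'll measure the knob tops from the range data, then move on to the block.

```bash
cat >> h.py <<'E'
def knob(c,u,v,r=14,tol=.004):
    P=cloud(c); P=P[v-r:v+r+1,u-r:u+r+1].reshape(-1,3)
    zt=np.percentile(P[:,2],97); m=P[P[:,2]>zt-tol]
    lo,hi=np.percentile(m,3,0),np.percentile(m,97,0)
    return zt.round(4),m.mean(0).round(4),((lo+hi)/2).round(4),(hi-lo).round(4),len(m)
E
python3 - <<'E'
from h import *
c=dict(np.load('w1.npz'))
for n,u,v,r in[('w4',321,117,22),('w2',297,183,14),('w1',305,248,11)]: print(n,*knob(c,u,v,r))
P=cloud(c); print('mat z',np.median(P[255:268,280:292,2]), 'bench',np.median(P[250:260,350:365,2]))
t=cam('top')
for n,u,v in[('w4',342,217),('w2',370,229),('w1',403,225)]: print(n,*knob(t,u,v,6))
E
```

```text
w4 0.0665 [ 0.4469 -0.1581  0.0714] [ 0.4475 -0.1585  0.0653] [0.0206 0.0203 0.0037] 564
w2 0.0405 [ 0.4251 -0.2254  0.0457] [ 0.4253 -0.2267  0.0394] [0.0133 0.013  0.0038] 165
w1 0.0363 [ 0.4345 -0.2998  0.0475] [ 0.432  -0.2832  0.0845] [0.0147 0.0521 0.1012] 58
mat z 0.0026323501964158605 bench 0.000695506369883987
w4 0.0668 [ 0.4463 -0.1602  0.0649] [ 0.4467 -0.1597  0.0653] [0.0188 0.0207 0.0045] 68
w2 0.041 [ 0.4193 -0.2218  0.0744] [ 0.4128 -0.2126  0.1206] [0.0337 0.0473 0.1666] 29
w1 0.6517 [ 0.3351 -0.1336  0.6551] [ 0.3351 -0.1336  0.6559] [0.004  0.0035 0.0147] 9
```

Call:
jog_arm --deltas '[{"delta_pos": [1, 0.08, 0], "yaw": 0, "fingers": 1}, {"delta_pos": [1, 0.08, 0], "yaw": 0, "fingers": 1}, {"delta_pos": [1, 0.08, 0], "yaw": 0, "fingers": 1}, {"delta_pos": [1, 0.08, 0], "yaw": 0, "fingers": 1}, {"delta_pos": [1, 0.08, 0], "yaw": 0, "fingers": 1}, {"delta_pos": [1, 0.08, 0], "yaw": 0, "fingers": 1}, {"delta_pos": [1, 0.08, 0], "yaw": 0, "fingers": 1}, {"delta_pos": [1, 0.08, 0], "yaw": 0, "fingers": 1}, {"delta_pos": [1, 0.08, 0], "yaw": 0, "fingers": 1}, {"delta_pos": [1, 0.08, 0], "yaw": 0, "fingers": 1}]'

```text
clock: 2.9
eef_pos: [0.4314, 0.0724, 0.2313]
tool_rot: [0.708, 0.706, -0.0, 0.0]
ft_force: [0.3, 0.1, -0.2]
grip_width: 0.0853
grasp_force: 0.0
```

```bash
python3 - <<'E'
from h import *
c=cam('wrist'); save(c,'w2.png'); o=bot.get_obs(); print(o['clock'],o['eef_pos'],(-c['R'].T@c['t']).round(3))
np.savez('w2.npz',**{k:c[k] for k in('image','range_z','K','D','R','t')})
E
```

```text
2.95 [0.43146589 0.0723266  0.23131368] [0.432 0.15  0.374]
```

View pics/w2.png

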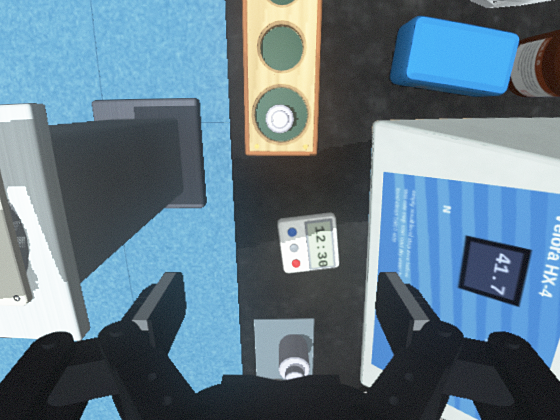

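This view shows w3 in well_4 at (280,119), well_3 at (282,46) and the timer at (308,243). I'll step further along so all four wells are in view.

Call:
jog_arm --deltas '[{"delta_pos": [0.45, 0, 0], "yaw": 0, "fingers": 1}, {"delta_pos": [0.45, 0, 0], "yaw": 0, "fingers": 1}, {"delta_pos": [0.45, 0, 0], "yaw": 0, "fingers": 1}, {"delta_pos": [0.45, 0, 0], "yaw": 0, "fingers": 1}, {"delta_pos": [0.45, 0, 0], "yaw": 0, "fingers": 1}, {"delta_pos": [0.45, 0, 0], "yaw": 0, "fingers": 1}]'

```text
clock: 3.55
eef_pos: [0.4316, 0.2073, 0.2312]
tool_rot: [0.708, 0.706, -0.0, 0.0]
ft_force: [-0.7, -0.8, 0.6]
grip_width: 0.0854
grasp_force: 0.0
```

```bash
sed -i 's/^    zt=np.perc/    P=P[P[:,2]<.12]; zt=np.perc/' h.py; python3 - <<'E'
from h import *
c=cam('wrist'); save(c,'w3.png'); o=bot.get_obs(); print(o['clock'],o['eef_pos'])
np.savez('w3.npz',**{k:c[k] for k in('image','range_z','K','D','R','t')})
def wells(c,name):
    hsv=cv2.cvtColor(c['image'],cv2.COLOR_RGB2HSV)
    m=cv2.inRange(hsv,(60,50,25),(95,255,160))
    cs,_=cv2.findContours(cv2.morphologyEx(m,cv2.MORPH_CLOSE,np.ones((3,3))),cv2.RETR_EXTERNAL,cv2.CHAIN_APPROX_NONE)
    for k in cs:
        if cv2.contourArea(k)<300: continue
        h=cv2.convexHull(k)
        Q=onplane(c,h,.012); (x,y),r=cv2.minEnclosingCircle(Q[:,:2].astype(np.float32))
        e=cv2.fitEllipse(onplane(c,k,.012)[:,:2].astype(np.float32)*1000)
        print(name,cv2.contourArea(k),cv2.boundingRect(k),round(x,4),round(y,4),round(r*2,4),np.round(e[0],1),np.round(e[1],1))
for f in('w2','w3'): wells(dict(np.load(f+'.npz')),f)
c2=dict(np.load('w2.npz'));print('w3',*knob(c2,280,119,18))
c1=dict(np.load('w1.npz'));print('w1',*knob(c1,305,248,11))
# block wood
P=cloud(c2); m=(P[...,2]>.008)&(P[...,2]<.02)&(cv2.inRange(cv2.cvtColor(c2['image'],cv2.COLOR_RGB2HSV),(8,40,80),(30,255,255))>0)
print('block',np.median(P[m][:,2]),np.percentile(P[m],[1,99],axis=0))
E
```

```text
3.6 [0.43164781 0.20723678 0.23132735]
w2 1963.0 (256, 88, 51, 52) 0.4329 0.1419 0.0537 [432.9 142. ] [51.8 52. ]
w2 1275.5 (263, 27, 39, 43) 0.4337 0.2069 0.041 [433.8 206.6] [39.1 39.3]
w3 653.5 (259, 213, 45, 36) 0.4328 0.1443 0.0525 [432.6 144.3] [44.5 48.7]
w3 0.0512 [0.4314 0.1388 0.0502] [0.4315 0.1387 0.0502] [0.0142 0.0147 0.0033] 267
w1 0.0362 [ 0.4355 -0.3052  0.0358] [ 0.4355 -0.3054  0.0356] [0.0078 0.0078 0.0033] 56
block 0.014344724770658207 [[0.39488213 0.10069966 0.01055305]
 [0.47158167 0.24965613 0.0163614 ]]
```

View pics/w3.png

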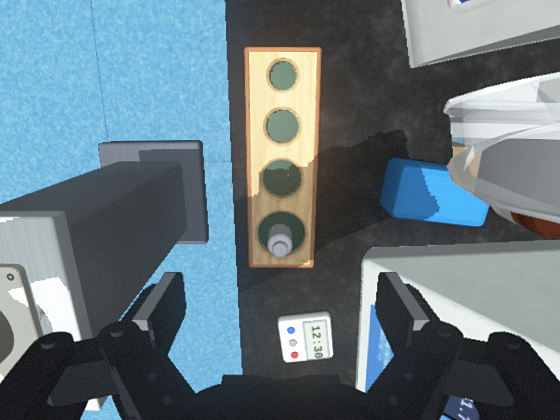

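All four wells are visible: (283,74), (281,125), (282,178) and (281,231), with w3 standing in the last. I'll measure with a looser mask and move down over w3.

```bash
python3 - <<'E'
from h import *
for f,pts in(('w3',[(283,74),(281,125),(282,178)]),('w2',[(282,46)])):
    c=dict(np.load(f+'.npz'))
    lab=cv2.cvtColor(c['image'],cv2.COLOR_RGB2LAB).astype(int); 
    m=((lab[...,2]<138)).astype(np.uint8); m=cv2.morphologyEx(m,cv2.MORPH_OPEN,np.ones((3,3)))
    n,l=cv2.connectedComponents(m)
    for u,v in pts:
        k=cv2.findContours((l==l[v,u]).astype(np.uint8),cv2.RETR_EXTERNAL,cv2.CHAIN_APPROX_NONE)[0][0]
        for z in(.009,):
            e=cv2.fitEllipse(onplane(c,k,z)[:,:2].astype(np.float32)*1000); print(f,(u,v),np.round(e[0],1),np.round(e[1],1))
c=dict(np.load('w3.npz'));P=cloud(c); m=(P[...,2]>.009)&(P[...,2]<.02)&(cv2.inRange(cv2.cvtColor(c['image'],cv2.COLOR_RGB2HSV),(8,40,60),(30,255,255))>0)
m=cv2.morphologyEx(m.astype(np.uint8),cv2.MORPH_OPEN,np.ones((3,3)))>0; k=cv2.minAreaRect(P[m][:,:2].astype(np.float32)*1000); print('block',k,P[m][:,2].mean(), 'floors',[np.median(P[v-4:v+5,u-4:u+5,2]).round(4) for u,v in[(283,74),(281,125),(282,178)]])
E
```

```text
w3 (283, 74) [434.4 315.5] [25.3 26. ]
w3 (281, 125) [433.9 265.1] [32.1 32.7]
w3 (282, 178) [432.9 208.2] [38.6 40.4]
w2 (282, 46) [433.4 207.2] [40.3 40.9]
block ((434.0345153808594, 221.69125366210938), (244.2567901611328, 78.50995635986328), 89.57846069335938) 0.01422909798089004 floors [np.float64(0.0026), np.float64(0.0027), np.float64(0.0027)]
```

Call:
jog_arm --deltas '[{"delta_pos": [-0.228, 0, 0.3], "yaw": 0, "fingers": 1}, {"delta_pos": [-0.228, 0, 0.3], "yaw": 0, "fingers": 1}, {"delta_pos": [-0.228, 0, 0.4], "yaw": 0, "fingers": 1}, {"delta_pos": [-0.228, 0, 0.5], "yaw": 0, "fingers": 1}, {"delta_pos": [-0.228, 0, 0.6], "yaw": 0, "fingers": 1}, {"delta_pos": [-0.228, 0, 0.67], "yaw": 0, "fingers": 1}, {"delta_pos": [-0.228, 0, 0.714], "yaw": 0, "fingers": 1}, {"delta_pos": [-0.228, 0, 0.714], "yaw": 0, "fingers": 1}]'

```text
clock: 4.4
eef_pos: [0.4298, 0.1385, 0.0156]
tool_rot: [0.708, 0.706, -0.002, -0.001]
ft_force: [-0.1, -0.7, -0.2]
grip_width: 0.0854
grasp_force: 0.0
```

Call:
jog_arm --deltas '[{"delta_pos": [0, 0, 0], "yaw": 0, "fingers": 0}, {"delta_pos": [0, 0, 0], "yaw": 0, "fingers": 0}, {"delta_pos": [0, 0, 0], "yaw": 0, "fingers": 0}, {"delta_pos": [0, 0, 0], "yaw": 0, "fingers": 0}, {"delta_pos": [0, 0, 0], "yaw": 0, "fingers": 0}, {"delta_pos": [0, 0, 0], "yaw": 0, "fingers": 0}, {"delta_pos": [0, 0, 0], "yaw": 0, "fingers": 0}, {"delta_pos": [0, 0, 0], "yaw": 0, "fingers": 0}]'

```text
clock: 5.2
eef_pos: [0.4318, 0.1406, 0.0182]
tool_rot: [0.707, 0.707, 0.001, 0.0]
ft_force: [-1.6, -0.6, 5.0]
grip_width: 0.026
grasp_force: 58.7
```

Call:
jog_arm --deltas '[{"delta_pos": [0, 0, -0.05], "yaw": 0, "fingers": 0}, {"delta_pos": [0, 0, -0.1], "yaw": 0, "fingers": 0}, {"delta_pos": [0, 0, -0.15], "yaw": 0, "fingers": 0}, {"delta_pos": [0, 0, -0.15], "yaw": 0, "fingers": 0}]'

```text
clock: 5.6
eef_pos: [0.433, 0.141, 0.0639]
tool_rot: [0.707, 0.707, 0.002, 0.001]
ft_force: [0.2, 0.8, -2.3]
grip_width: 0.026
grasp_force: 59.6
```

```bash
python3 - <<'E'
from h import *
c=cam('wrist'); save(c,'w4.png'); s=cam('side');o=bot.get_obs(); print(o['clock'],o['eef_pos'],o['ft_force'],o['grip_width'],o['grasp_force'])
a=s['image'][180:320,190:370]; a=cv2.resize(a,None,fx=2.2,fy=2.2); b=cv2.resize(c['image'],(413,308))
cv2.imwrite('pics/p4.png',cv2.cvtColor(np.hstack([a[:308,:380],b[:,:413]]),cv2.COLOR_RGB2BGR))
E
```

```text
5.7 [0.43145305 0.14051211 0.06204556] [-0.2105523  -0.31465098 -2.46914745] 0.02607288926475132 59.608874511905015
```

View pics/p4.png

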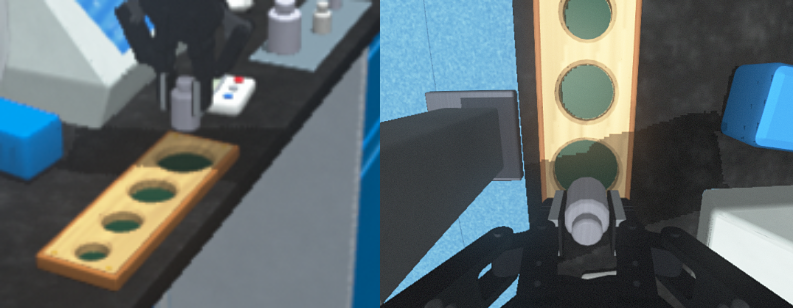

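The weight is held upright at right-image (588,215), and well_3 is free.

Call:
jog_arm --deltas '[{"delta_pos": [0.12, 0.005, 0], "yaw": 0, "fingers": 0}, {"delta_pos": [0.231, 0.006, 0], "yaw": 0, "fingers": 0}, {"delta_pos": [0.231, 0.006, 0], "yaw": 0, "fingers": 0}, {"delta_pos": [0.231, 0.006, 0.05], "yaw": 0, "fingers": 0}, {"delta_pos": [0.231, 0.006, 0.1], "yaw": 0, "fingers": 0}, {"delta_pos": [0.231, 0.006, 0.13], "yaw": 0, "fingers": 0}, {"delta_pos": [0.231, 0.006, 0.145], "yaw": 0, "fingers": 0}, {"delta_pos": [0.231, 0.006, 0.145], "yaw": 0, "fingers": 0}, {"delta_pos": [0.231, 0.006, 0.145], "yaw": 0, "fingers": 0}]'

```text
clock: 6.6
eef_pos: [0.4334, 0.2095, 0.0186]
tool_rot: [0.707, 0.707, 0.0, 0.0]
ft_force: [0.9, -0.2, -1.9]
grip_width: 0.026
grasp_force: 59.6
```

Call:
jog_arm --deltas '[{"delta_pos": [0, 0, 0], "yaw": 0, "fingers": 0.2}, {"delta_pos": [0, 0, 0], "yaw": 0, "fingers": 0.4}, {"delta_pos": [0, 0, 0], "yaw": 0, "fingers": 0.6}, {"delta_pos": [0, 0, 0], "yaw": 0, "fingers": 0.8}, {"delta_pos": [0, 0, 0], "yaw": 0, "fingers": 0.8}, {"delta_pos": [0, 0, -0.1], "yaw": 0, "fingers": 0.8}, {"delta_pos": [0, 0, -0.2], "yaw": 0, "fingers": 1}, {"delta_pos": [0, 0, -0.35], "yaw": 0, "fingers": 1}, {"delta_pos": [0, 0, -0.5], "yaw": 0, "fingers": 1}, {"delta_pos": [0, 0, -0.7], "yaw": 0, "fingers": 1}, {"delta_pos": [0, 0, -0.7], "yaw": 0, "fingers": 1}, {"delta_pos": [0, 0, -0.7], "yaw": 0, "fingers": 1}]'

```text
clock: 7.8
eef_pos: [0.4348, 0.2105, 0.2312]
tool_rot: [0.707, 0.707, 0.003, 0.001]
ft_force: [0.4, 0.6, -0.2]
grip_width: 0.0854
grasp_force: 0.0
```

```bash
python3 - <<'E'
from h import *
c=cam('wrist'); save(c,'w5.png'); o=bot.get_obs(); print(o['clock'],o['eef_pos'],o['ft_force'])
P=cloud(c); m=(P[...,2]>.043)&(P[...,2]<.06)&(abs(P[...,0]-.433)<.025)&(abs(P[...,1]-.208)<.03)
print(m.sum(),P[m].mean(0),np.percentile(P[m],97,axis=0))
E
```

```text
7.85 [0.43353359 0.20987911 0.22892378] [ 0.21011126 -0.21790965 -0.44471009]
236 [0.43407986 0.20907321 0.04985912] [0.44114815 0.21634415 0.05150538]
```

Call:
jog_arm --deltas '[{"delta_pos": [-1, 0.046, 0], "yaw": 0, "fingers": 1}, {"delta_pos": [-1, 0.046, 0], "yaw": 0, "fingers": 1}, {"delta_pos": [-1, 0.046, 0], "yaw": 0, "fingers": 1}, {"delta_pos": [-1, 0.046, 0], "yaw": 0, "fingers": 1}, {"delta_pos": [-1, 0.046, 0], "yaw": 0, "fingers": 1}, {"delta_pos": [-1, 0.046, 0], "yaw": 0, "fingers": 1}, {"delta_pos": [-1, 0.046, 0], "yaw": 0, "fingers": 1}, {"delta_pos": [-1, 0.046, 0], "yaw": 0, "fingers": 1}, {"delta_pos": [-1, 0.046, 0], "yaw": 0, "fingers": 1}, {"delta_pos": [-1, 0.046, 0], "yaw": 0, "fingers": 1}]'

```text
clock: 8.85
eef_pos: [0.4466, -0.0887, 0.2278]
tool_rot: [0.706, 0.708, -0.0, -0.001]
ft_force: [0.7, 0.3, -0.2]
grip_width: 0.0852
grasp_force: 0.0
```

```bash
python3 - <<'E'
from h import *
c=cam('wrist'); o=bot.get_obs(); print(o['clock'],o['eef_pos'],o['tool_rot'])
P=cloud(c); m=(P[...,2]>.06)&(P[...,2]<.075)&(abs(P[...,0]-.447)<.03)&(abs(P[...,1]+.158)<.03)
print(m.sum(),P[m].mean(0) if m.sum() else '')
E
```

```text
8.9 [ 0.44680435 -0.08869337  0.22810273] [ 7.06165143e-01  7.08046942e-01 -2.31361100e-04 -5.16052425e-04]
428 [ 0.44834442 -0.15673775  0.0649474 ]
```

Call:
jog_arm --deltas '[{"delta_pos": [-0.23, 0.004, 0.1], "yaw": 0, "fingers": 1}, {"delta_pos": [-0.23, 0.004, 0.2], "yaw": 0, "fingers": 1}, {"delta_pos": [-0.23, 0.004, 0.3], "yaw": 0, "fingers": 1}, {"delta_pos": [-0.23, 0.004, 0.4], "yaw": 0, "fingers": 1}, {"delta_pos": [-0.23, 0.004, 0.5], "yaw": 0, "fingers": 1}, {"delta_pos": [-0.23, 0.004, 0.6], "yaw": 0, "fingers": 1}, {"delta_pos": [-0.23, 0.004, 0.67], "yaw": 0, "fingers": 1}, {"delta_pos": [-0.23, 0.004, 0.7], "yaw": 0, "fingers": 1}, {"delta_pos": [-0.23, 0.004, 0.7], "yaw": 0, "fingers": 1}, {"delta_pos": [-0.23, 0.004, 0.7], "yaw": 0, "fingers": 1}]'

```text
clock: 9.9
eef_pos: [0.4491, -0.159, 0.0194]
tool_rot: [0.707, 0.707, 0.0, 0.001]
ft_force: [0.2, -0.1, -1.0]
grip_width: 0.0852
grasp_force: 0.0
```

Call:
jog_arm --deltas '[{"delta_pos": [0, 0, 0], "yaw": 0, "fingers": 0}, {"delta_pos": [0, 0, 0], "yaw": 0, "fingers": 0}, {"delta_pos": [0, 0, 0], "yaw": 0, "fingers": 0}, {"delta_pos": [0, 0, 0], "yaw": 0, "fingers": 0}, {"delta_pos": [0, 0, 0], "yaw": 0, "fingers": 0}, {"delta_pos": [0, 0, 0], "yaw": 0, "fingers": 0}, {"delta_pos": [0, 0, -0.05], "yaw": 0, "fingers": 0}, {"delta_pos": [0, 0, -0.15], "yaw": 0, "fingers": 0}, {"delta_pos": [0, 0, -0.3], "yaw": 0, "fingers": 0}, {"delta_pos": [0, 0, -0.35], "yaw": 0, "fingers": 0}, {"delta_pos": [0, 0, -0.35], "yaw": 0, "fingers": 0}]'

```text
clock: 11.0
eef_pos: [0.4498, -0.16, 0.1259]
tool_rot: [0.707, 0.707, 0.001, 0.002]
ft_force: [0.6, 0.2, -5.2]
grip_width: 0.0371
grasp_force: 61.7
```

```bash
python3 - <<'E'
from h import *
c=cam('wrist'); save(c,'w6.png'); s=cam('side');o=bot.get_obs(); print(o['clock'],o['eef_pos'],o['ft_force'],o['grip_width'],o['grasp_force'])
a=s['image'][100:240,230:410]; a=cv2.resize(a,None,fx=2.2,fy=2.2); b=cv2.resize(c['image'],(413,308))
cv2.imwrite('pics/p6.png',cv2.cvtColor(np.hstack([a[:308,:380],b[:,:413]]),cv2.COLOR_RGB2BGR))
E
```

```text
11.1 [ 0.44719782 -0.15902576  0.1226075 ] [-0.24171155  0.9437593  -5.66956738] 0.03754188489084339 61.658601912204176
```

View pics/p6.png

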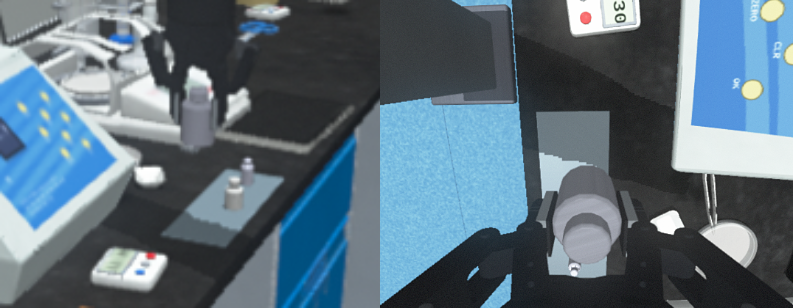

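weight_4 is held upright, at right-image (588,235). I'll carry it over the timer to well_4.

Call:
jog_arm --deltas '[{"delta_pos": [0.15, 0, 0], "yaw": 0, "fingers": 0}, {"delta_pos": [0.3, -0.02, 0], "yaw": 0, "fingers": 0}, {"delta_pos": [0.45, -0.04, 0], "yaw": 0, "fingers": 0}, {"delta_pos": [0.6, -0.048, 0], "yaw": 0, "fingers": 0}, {"delta_pos": [0.75, -0.048, 0], "yaw": 0, "fingers": 0}, {"delta_pos": [0.9, -0.048, 0], "yaw": 0, "fingers": 0}, {"delta_pos": [1, -0.048, 0], "yaw": 0, "fingers": 0}, {"delta_pos": [1, -0.048, 0], "yaw": 0, "fingers": 0}, {"delta_pos": [1, -0.048, 0.1], "yaw": 0, "fingers": 0}, {"delta_pos": [1, -0.048, 0.2], "yaw": 0, "fingers": 0}, {"delta_pos": [1, -0.048, 0.2], "yaw": 0, "fingers": 0}, {"delta_pos": [1, -0.048, 0.2], "yaw": 0, "fingers": 0}]'

```text
clock: 12.3
eef_pos: [0.4321, 0.1397, 0.0623]
tool_rot: [0.707, 0.707, -0.002, -0.001]
ft_force: [1.0, -0.1, -4.2]
grip_width: 0.0375
grasp_force: 62.0
```

```bash
python3 - <<'E'
from h import *
o=bot.get_obs(); print(o['clock'],o['eef_pos'],o['ft_force'],o['grip_width'])
E
```

```text
12.3 [0.4321039  0.13968364 0.06227494] [ 0.99160814 -0.09735917 -4.18681028] 0.03748780885351598
```

Call:
jog_arm --deltas '[{"delta_pos": [0.004, 0.002, 0.06], "yaw": 0, "fingers": 0}, {"delta_pos": [0.004, 0.002, 0.11], "yaw": 0, "fingers": 0}, {"delta_pos": [0.004, 0.002, 0.144], "yaw": 0, "fingers": 0}, {"delta_pos": [0.004, 0.002, 0.144], "yaw": 0, "fingers": 0}, {"delta_pos": [0.004, 0.002, 0.144], "yaw": 0, "fingers": 0}]'

```text
clock: 12.8
eef_pos: [0.435, 0.1419, 0.0211]
tool_rot: [0.707, 0.707, 0.0, 0.0]
ft_force: [-0.4, 0.6, -4.5]
grip_width: 0.0371
grasp_force: 62.1
```

Call:
jog_arm --deltas '[{"delta_pos": [0, 0, 0], "yaw": 0, "fingers": 0.5}, {"delta_pos": [0, 0, 0], "yaw": 0, "fingers": 0.7}, {"delta_pos": [0, 0, 0], "yaw": 0, "fingers": 0.8}, {"delta_pos": [0, 0, 0], "yaw": 0, "fingers": 0.9}, {"delta_pos": [0, 0, 0], "yaw": 0, "fingers": 1}, {"delta_pos": [0, 0, -0.1], "yaw": 0, "fingers": 1}, {"delta_pos": [0, 0, -0.2], "yaw": 0, "fingers": 1}, {"delta_pos": [0, 0, -0.35], "yaw": 0, "fingers": 1}, {"delta_pos": [0, 0, -0.5], "yaw": 0, "fingers": 1}, {"delta_pos": [0, 0, -0.7], "yaw": 0, "fingers": 1}, {"delta_pos": [0, 0, -0.7], "yaw": 0, "fingers": 1}, {"delta_pos": [0, 0, -0.7], "yaw": 0, "fingers": 1}]'

```text
clock: 14.0
eef_pos: [0.436, 0.1424, 0.2328]
tool_rot: [0.707, 0.707, 0.003, 0.001]
ft_force: [-0.1, -0.7, -0.5]
grip_width: 0.0854
grasp_force: 0.0
```

```bash
cat >> h.py <<'E'
def find(c,x,y,zlo,zhi,r=.03):
    P=cloud(c); m=(P[...,2]>zlo)&(P[...,2]<zhi)&(np.hypot(P[...,0]-x,P[...,1]-y)<r)
    return int(m.sum()),P[m].mean(0).round(4) if m.any() else None
E
python3 - <<'E'
from h import *
c=cam('wrist'); o=bot.get_obs(); print(o['clock'],o['eef_pos'])
print(find(c,.433,.142,.058,.08),find(c,.434,.209,.043,.057))
E
```

```text
14.05 [0.43468499 0.14203238 0.23064387]
(489, array([0.4358, 0.1443, 0.065 ])) (261, array([0.434 , 0.2078, 0.0504]))
```

Call:
jog_arm --deltas '[{"delta_pos": [-1, -0.025, 0], "yaw": 0, "fingers": 1}, {"delta_pos": [-1, -0.025, 0], "yaw": 0, "fingers": 1}, {"delta_pos": [-1, -0.025, 0], "yaw": 0, "fingers": 1}, {"delta_pos": [-1, -0.025, 0], "yaw": 0, "fingers": 1}, {"delta_pos": [-1, -0.025, 0], "yaw": 0, "fingers": 1}, {"delta_pos": [-1, -0.025, 0], "yaw": 0, "fingers": 1}, {"delta_pos": [-1, -0.025, 0], "yaw": 0, "fingers": 1}, {"delta_pos": [-1, -0.025, 0], "yaw": 0, "fingers": 1}, {"delta_pos": [-1, -0.025, 0], "yaw": 0, "fingers": 1}, {"delta_pos": [-1, -0.025, 0], "yaw": 0, "fingers": 1}]'

```text
clock: 15.05
eef_pos: [0.4266, -0.1564, 0.2296]
tool_rot: [0.706, 0.708, -0.0, -0.001]
ft_force: [-0.8, 0.1, 0.2]
grip_width: 0.0858
grasp_force: 0.0
```

```bash
python3 - <<'E'
from h import *
c=cam('wrist'); o=bot.get_obs(); print(o['clock'],o['eef_pos'])
print(find(c,.425,-.226,.036,.05),find(c,.4355,-.305,.032,.05))
E
```

```text
15.1 [ 0.42685027 -0.15646492  0.22993878]
(140, array([ 0.4257, -0.2263,  0.0395])) (53, array([ 0.4357, -0.3055,  0.0358]))
```

weight_4 is seated, with its knob height matching the expected value. Next is weight_2.

Call:
jog_arm --deltas '[{"delta_pos": [-0.233, -0.004, 0.1], "yaw": 0, "fingers": 1}, {"delta_pos": [-0.233, -0.004, 0.2], "yaw": 0, "fingers": 1}, {"delta_pos": [-0.233, -0.004, 0.3], "yaw": 0, "fingers": 1}, {"delta_pos": [-0.233, -0.004, 0.4], "yaw": 0, "fingers": 1}, {"delta_pos": [-0.233, -0.004, 0.5], "yaw": 0, "fingers": 1}, {"delta_pos": [-0.233, -0.004, 0.6], "yaw": 0, "fingers": 1}, {"delta_pos": [-0.233, -0.004, 0.67], "yaw": 0, "fingers": 1}, {"delta_pos": [-0.233, -0.004, 0.713], "yaw": 0, "fingers": 1}, {"delta_pos": [-0.233, -0.004, 0.713], "yaw": 0, "fingers": 1}, {"delta_pos": [-0.233, -0.004, 0.713], "yaw": 0, "fingers": 1}]'

```text
clock: 16.1
eef_pos: [0.4261, -0.2271, 0.0167]
tool_rot: [0.707, 0.708, 0.0, -0.0]
ft_force: [0.2, 0.5, 1.2]
grip_width: 0.0855
grasp_force: 0.0
```

Call:
jog_arm --deltas '[{"delta_pos": [0, 0, 0], "yaw": 0, "fingers": 0}, {"delta_pos": [0, 0, 0], "yaw": 0, "fingers": 0}, {"delta_pos": [0, 0, 0], "yaw": 0, "fingers": 0}, {"delta_pos": [0, 0, 0], "yaw": 0, "fingers": 0}, {"delta_pos": [0, 0, 0], "yaw": 0, "fingers": 0}, {"delta_pos": [0, 0, 0], "yaw": 0, "fingers": 0}, {"delta_pos": [0, 0, 0], "yaw": 0, "fingers": 0}, {"delta_pos": [0, 0, -0.05], "yaw": 0, "fingers": 0}, {"delta_pos": [0, 0, -0.15], "yaw": 0, "fingers": 0}, {"delta_pos": [0, 0, -0.3], "yaw": 0, "fingers": 0}, {"delta_pos": [0, 0, -0.35], "yaw": 0, "fingers": 0}, {"delta_pos": [0, 0, -0.35], "yaw": 0, "fingers": 0}]'

```text
clock: 17.3
eef_pos: [0.4276, -0.2291, 0.1241]
tool_rot: [0.707, 0.707, 0.001, 0.003]
ft_force: [1.6, -0.6, -0.9]
grip_width: 0.0184
grasp_force: 58.9
```

```bash
python3 - <<'E'
from h import *
c=cam('wrist'); s=cam('side');o=bot.get_obs(); print(o['clock'],o['eef_pos'],o['ft_force'],o['grip_width'],o['grasp_force'])
a=s['image'][100:240,230:410]; a=cv2.resize(a,None,fx=2.2,fy=2.2); b=cv2.resize(c['image'],(413,308))
cv2.imwrite('pics/p7.png',cv2.cvtColor(np.hstack([a[:308,:380],b[:,:413]]),cv2.COLOR_RGB2BGR))
E
```

```text
17.4 [ 0.42517328 -0.227755    0.12080118] [ 0.44954103  1.17695034 -0.56887978] 0.018292541699080872 58.89420376508497
```

View pics/p7.png

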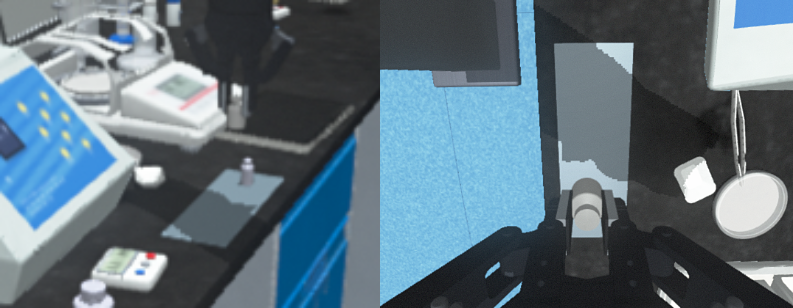

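weight_2 is held upright, at right-image (587,205).

Call:
jog_arm --deltas '[{"delta_pos": [0.15, 0, 0], "yaw": 0, "fingers": 0}, {"delta_pos": [0.3, 0.01, 0], "yaw": 0, "fingers": 0}, {"delta_pos": [0.45, 0.02, 0], "yaw": 0, "fingers": 0}, {"delta_pos": [0.6, 0.028, 0], "yaw": 0, "fingers": 0}, {"delta_pos": [0.75, 0.028, 0], "yaw": 0, "fingers": 0}, {"delta_pos": [0.9, 0.028, 0], "yaw": 0, "fingers": 0}, {"delta_pos": [1, 0.028, 0], "yaw": 0, "fingers": 0}, {"delta_pos": [1, 0.028, 0], "yaw": 0, "fingers": 0}]'

```text
clock: 18.2
eef_pos: [0.4325, 0.075, 0.1194]
tool_rot: [0.705, 0.709, -0.001, -0.002]
ft_force: [-1.0, -0.9, -0.6]
grip_width: 0.0183
grasp_force: 58.9
```

Call:
jog_arm --deltas '[{"delta_pos": [0.15, 0, 0], "yaw": 0, "fingers": 0}, {"delta_pos": [0.3, 0, 0], "yaw": 0, "fingers": 0}, {"delta_pos": [0.45, 0, 0], "yaw": 0, "fingers": 0}, {"delta_pos": [0.58, 0, 0], "yaw": 0, "fingers": 0}, {"delta_pos": [0.638, 0, 0], "yaw": 0, "fingers": 0}, {"delta_pos": [0.638, 0, 0], "yaw": 0, "fingers": 0}, {"delta_pos": [0.638, 0, 0.1], "yaw": 0, "fingers": 0}, {"delta_pos": [0.638, 0, 0.2], "yaw": 0, "fingers": 0}, {"delta_pos": [0.638, 0, 0.2], "yaw": 0, "fingers": 0}, {"delta_pos": [0.638, 0, 0.2], "yaw": 0, "fingers": 0}]'

```text
clock: 19.2
eef_pos: [0.4335, 0.2614, 0.0609]
tool_rot: [0.708, 0.706, -0.002, -0.0]
ft_force: [1.9, -0.4, -0.7]
grip_width: 0.0179
grasp_force: 58.9
```

```bash
python3 - <<'E'
from h import *
o=bot.get_obs(); print(o['clock'],o['eef_pos'],o['grip_width'])
E
```

```text
19.2 [0.43352587 0.26140749 0.06092714] 0.017936688441382864
```

Call:
jog_arm --deltas '[{"delta_pos": [0.004, 0, 0.06], "yaw": 0, "fingers": 0}, {"delta_pos": [0.004, 0, 0.11], "yaw": 0, "fingers": 0}, {"delta_pos": [0.004, 0, 0.143], "yaw": 0, "fingers": 0}, {"delta_pos": [0.004, 0, 0.143], "yaw": 0, "fingers": 0}, {"delta_pos": [0.004, 0, 0.143], "yaw": 0, "fingers": 0}, {"delta_pos": [0.004, 0, 0.143], "yaw": 0, "fingers": 0}]'

```text
clock: 19.8
eef_pos: [0.435, 0.265, 0.0197]
tool_rot: [0.707, 0.707, 0.001, 0.0]
ft_force: [-0.2, 0.2, -1.5]
grip_width: 0.0184
grasp_force: 58.9
```

Centred over well_2. Release, rise, check, then return to the mat.

Call:
jog_arm --deltas '[{"delta_pos": [0, 0, 0], "yaw": 0, "fingers": 0.4}, {"delta_pos": [0, 0, 0], "yaw": 0, "fingers": 0.6}, {"delta_pos": [0, 0, 0], "yaw": 0, "fingers": 0.8}, {"delta_pos": [0, 0, 0], "yaw": 0, "fingers": 0.9}, {"delta_pos": [0, 0, 0], "yaw": 0, "fingers": 1}, {"delta_pos": [0, 0, -0.1], "yaw": 0, "fingers": 1}, {"delta_pos": [0, 0, -0.2], "yaw": 0, "fingers": 1}, {"delta_pos": [0, 0, -0.35], "yaw": 0, "fingers": 1}, {"delta_pos": [0, 0, -0.5], "yaw": 0, "fingers": 1}, {"delta_pos": [0, 0, -0.7], "yaw": 0, "fingers": 1}, {"delta_pos": [0, 0, -0.7], "yaw": 0, "fingers": 1}, {"delta_pos": [0, 0, -0.7], "yaw": 0, "fingers": 1}]'

```text
clock: 21.0
eef_pos: [0.4355, 0.2655, 0.2312]
tool_rot: [0.707, 0.707, 0.003, 0.001]
ft_force: [-0.6, -0.4, 0.0]
grip_width: 0.0851
grasp_force: 0.0
```

```bash
python3 - <<'E'
from h import *
c=cam('wrist'); o=bot.get_obs(); print(o['clock'],o['eef_pos'])
print(find(c,.434,.265,.034,.05),find(c,.434,.208,.043,.057))
E
```

```text
21.05 [0.4343889  0.26476368 0.22883782]
(162, array([0.4358, 0.2667, 0.0394])) (210, array([0.4342, 0.2096, 0.0497]))
```

Call:
jog_arm --deltas '[{"delta_pos": [-1, 0.005, 0], "yaw": 0, "fingers": 1}, {"delta_pos": [-1, 0.005, 0], "yaw": 0, "fingers": 1}, {"delta_pos": [-1, 0.005, 0], "yaw": 0, "fingers": 1}, {"delta_pos": [-1, 0.005, 0], "yaw": 0, "fingers": 1}, {"delta_pos": [-1, 0.005, 0], "yaw": 0, "fingers": 1}, {"delta_pos": [-1, 0.005, 0], "yaw": 0, "fingers": 1}, {"delta_pos": [-1, 0.005, 0], "yaw": 0, "fingers": 1}, {"delta_pos": [-1, 0.005, 0], "yaw": 0, "fingers": 1}]'

```text
clock: 21.85
eef_pos: [0.4341, -0.0364, 0.2264]
tool_rot: [0.709, 0.706, -0.001, -0.002]
ft_force: [-0.4, 0.9, -0.4]
grip_width: 0.0854
grasp_force: 0.0
```

Call:
jog_arm --deltas '[{"delta_pos": [-0.8, 0, 0], "yaw": 0, "fingers": 1}, {"delta_pos": [-0.8, 0, 0], "yaw": 0, "fingers": 1}, {"delta_pos": [-0.8, 0, 0], "yaw": 0, "fingers": 1}, {"delta_pos": [-0.8, 0, 0], "yaw": 0, "fingers": 1}, {"delta_pos": [-0.8, 0, 0], "yaw": 0, "fingers": 1}, {"delta_pos": [-0.8, 0, 0], "yaw": 0, "fingers": 1}, {"delta_pos": [-0.8, 0, 0], "yaw": 0, "fingers": 1}, {"delta_pos": [-0.8, 0, 0], "yaw": 0, "fingers": 1}]'

```text
clock: 22.65
eef_pos: [0.4357, -0.2731, 0.2276]
tool_rot: [0.706, 0.708, -0.0, -0.001]
ft_force: [-0.3, 0.0, 0.4]
grip_width: 0.0851
grasp_force: 0.0
```

```bash
python3 - <<'E'
from h import *
c=cam('wrist'); o=bot.get_obs(); print(o['clock'],o['eef_pos'])
print(find(c,.4355,-.305,.032,.05))
E
```

```text
22.7 [ 0.43583386 -0.27319532  0.22801933]
(66, array([ 0.4358, -0.3054,  0.0358]))
```

weight_2 is seated. Before descending on weight_1 I'll check what stands near it.

```bash
python3 - <<'E'
from h import *
for c in (cam('top'),dict(np.load('w1.npz'))):
    P=cloud(c); m=(P[...,2]>.03)&(P[...,2]<.2)&(P[...,0]>.36)&(P[...,0]<.6)&(P[...,1]>-.45)&(P[...,1]<-.26)
    Q=P[m]; Q=Q[np.hypot(Q[:,0]-.436,Q[:,1]+.305)>.02]; d=np.hypot(Q[:,0]-.436,Q[:,1]+.305); i=np.argsort(d)[:200:20]; print(Q[i].round(3))
E
```

```text
[[ 0.572 -0.39   0.058]
 [ 0.585 -0.403  0.063]
 [ 0.593 -0.396  0.063]
 [ 0.599 -0.389  0.058]
 [ 0.598 -0.402  0.063]
 [ 0.596 -0.413  0.069]]
[[ 0.524 -0.395  0.031]
 [ 0.526 -0.402  0.033]
 [ 0.526 -0.408  0.032]
 [ 0.529 -0.409  0.04 ]
 [ 0.531 -0.41   0.047]
 [ 0.533 -0.411  0.047]
 [ 0.528 -0.418  0.036]
 [ 0.526 -0.421  0.036]
 [ 0.528 -0.422  0.037]
 [ 0.531 -0.421  0.043]]
```

Nothing is close enough to matter.

Call:
jog_arm --deltas '[{"delta_pos": [-0.107, 0, 0.1], "yaw": 0, "fingers": 1}, {"delta_pos": [-0.107, 0, 0.2], "yaw": 0, "fingers": 1}, {"delta_pos": [-0.107, 0, 0.3], "yaw": 0, "fingers": 1}, {"delta_pos": [-0.107, 0, 0.4], "yaw": 0, "fingers": 1}, {"delta_pos": [-0.107, 0, 0.5], "yaw": 0, "fingers": 1}, {"delta_pos": [-0.107, 0, 0.6], "yaw": 0, "fingers": 1}, {"delta_pos": [-0.107, 0, 0.67], "yaw": 0, "fingers": 1}, {"delta_pos": [-0.107, 0, 0.71], "yaw": 0, "fingers": 1}, {"delta_pos": [-0.107, 0, 0.71], "yaw": 0, "fingers": 1}, {"delta_pos": [-0.107, 0, 0.71], "yaw": 0, "fingers": 1}]'

```text
clock: 23.75
eef_pos: [0.4363, -0.3073, 0.0164]
tool_rot: [0.707, 0.707, 0.0, 0.001]
ft_force: [0.5, -0.0, -0.3]
grip_width: 0.0853
grasp_force: 0.0
```

Call:
jog_arm --deltas '[{"delta_pos": [0, 0, 0], "yaw": 0, "fingers": 0}, {"delta_pos": [0, 0, 0], "yaw": 0, "fingers": 0}, {"delta_pos": [0, 0, 0], "yaw": 0, "fingers": 0}, {"delta_pos": [0, 0, 0], "yaw": 0, "fingers": 0}, {"delta_pos": [0, 0, 0], "yaw": 0, "fingers": 0}, {"delta_pos": [0, 0, 0], "yaw": 0, "fingers": 0}, {"delta_pos": [0, 0, 0], "yaw": 0, "fingers": 0}, {"delta_pos": [0, 0, 0], "yaw": 0, "fingers": 0}, {"delta_pos": [0, 0, -0.1], "yaw": 0, "fingers": 0}, {"delta_pos": [0, 0, -0.2], "yaw": 0, "fingers": 0}, {"delta_pos": [0, 0, -0.35], "yaw": 0, "fingers": 0}, {"delta_pos": [0, 0, -0.35], "yaw": 0, "fingers": 0}]'

```text
clock: 24.95
eef_pos: [0.4391, -0.3099, 0.1263]
tool_rot: [0.707, 0.707, 0.001, 0.006]
ft_force: [0.5, -1.0, -0.3]
grip_width: 0.013
grasp_force: 58.8
```

```bash
python3 - <<'E'
from h import *
c=cam('wrist'); s=cam('side');o=bot.get_obs(); print(o['clock'],o['eef_pos'],o['ft_force'],o['grip_width'],o['grasp_force'])
a=s['image'][60:200,250:430]; a=cv2.resize(a,None,fx=2.2,fy=2.2); b=cv2.resize(c['image'],(413,308))
cv2.imwrite('pics/p8.png',cv2.cvtColor(np.hstack([a[:308,:380],b[:,:413]]),cv2.COLOR_RGB2BGR))
E
```

```text
25.05 [ 0.43622532 -0.30795131  0.12144488] [-0.99364485 -0.26076853 -1.05843186] 0.012695818505131757 58.78248520195484
```

View pics/p8.png

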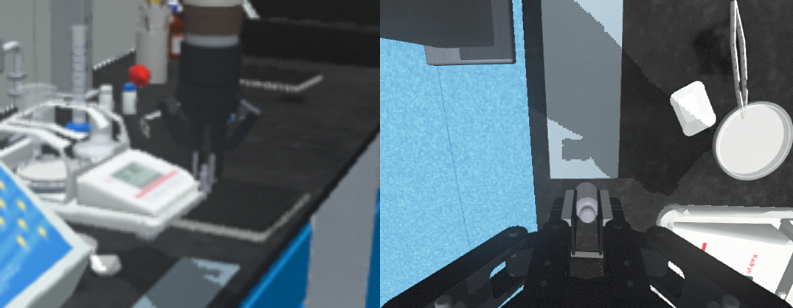

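weight_1 is held upright, at right-image (587,203).

Call:
jog_arm --deltas '[{"delta_pos": [0.15, 0, 0], "yaw": 0, "fingers": 0}, {"delta_pos": [0.3, 0, 0], "yaw": 0, "fingers": 0}, {"delta_pos": [0.45, 0, 0], "yaw": 0, "fingers": 0}, {"delta_pos": [0.6, 0, 0], "yaw": 0, "fingers": 0}, {"delta_pos": [0.75, 0, 0], "yaw": 0, "fingers": 0}, {"delta_pos": [0.9, 0, 0], "yaw": 0, "fingers": 0}, {"delta_pos": [1, 0, 0], "yaw": 0, "fingers": 0}, {"delta_pos": [1, 0, 0], "yaw": 0, "fingers": 0}]'

```text
clock: 25.85
eef_pos: [0.4338, -0.0043, 0.1187]
tool_rot: [0.705, 0.709, -0.001, -0.002]
ft_force: [-0.2, -0.3, -1.0]
grip_width: 0.0128
grasp_force: 58.8
```

Call:
jog_arm --deltas '[{"delta_pos": [0.15, 0, 0], "yaw": 0, "fingers": 0}, {"delta_pos": [0.3, 0, 0], "yaw": 0, "fingers": 0}, {"delta_pos": [0.45, 0, 0], "yaw": 0, "fingers": 0}, {"delta_pos": [0.6, 0, 0], "yaw": 0, "fingers": 0}, {"delta_pos": [0.75, 0, 0], "yaw": 0, "fingers": 0}, {"delta_pos": [0.9, 0, 0], "yaw": 0, "fingers": 0}, {"delta_pos": [1, 0, 0], "yaw": 0, "fingers": 0}, {"delta_pos": [1, 0, 0], "yaw": 0, "fingers": 0}]'

```text
clock: 26.65
eef_pos: [0.4354, 0.2951, 0.1188]
tool_rot: [0.706, 0.708, -0.001, -0.0]
ft_force: [0.2, -0.6, -0.3]
grip_width: 0.0129
grasp_force: 58.8
```

Call:
jog_arm --deltas '[{"delta_pos": [0.07, -0.005, 0], "yaw": 0, "fingers": 0}, {"delta_pos": [0.07, -0.005, 0], "yaw": 0, "fingers": 0}, {"delta_pos": [0.07, -0.005, 0.1], "yaw": 0, "fingers": 0}, {"delta_pos": [0.07, -0.005, 0.2], "yaw": 0, "fingers": 0}, {"delta_pos": [0.07, -0.005, 0.2], "yaw": 0, "fingers": 0}, {"delta_pos": [0.07, -0.005, 0.2], "yaw": 0, "fingers": 0}, {"delta_pos": [0.07, -0.005, 0.2], "yaw": 0, "fingers": 0}]'

```text
clock: 27.35
eef_pos: [0.4353, 0.3133, 0.0619]
tool_rot: [0.708, 0.707, 0.001, 0.0]
ft_force: [0.3, -0.1, -0.5]
grip_width: 0.0128
grasp_force: 58.8
```

```bash
python3 - <<'E'
from h import *
c=cam('wrist'); o=bot.get_obs(); print(o['clock'],o['eef_pos'],o['grip_width'],o['ft_force'])
save(c,'w9.png'); print(find(c,.434,.315,.055,.085,.02))
E
```

```text
27.4 [0.43548703 0.31372043 0.0622057 ] 0.01301720234467243 [1.05697055 0.0989293  0.62293022]
(2457, array([0.4351, 0.32  , 0.0747]))
```

View pics/w9.png

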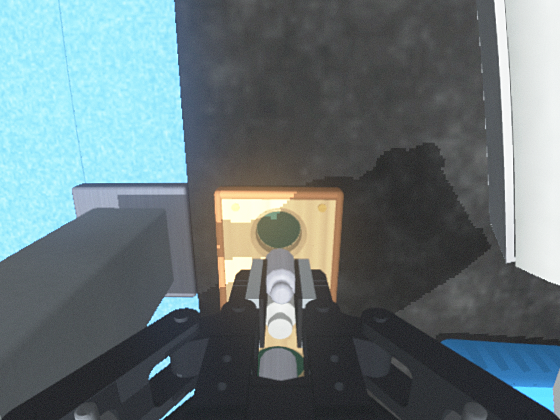

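weight_1 is lined up over well_1 at (278,230).

Call:
jog_arm --deltas '[{"delta_pos": [0.003, -0.003, 0.06], "yaw": 0, "fingers": 0}, {"delta_pos": [0.003, -0.003, 0.11], "yaw": 0, "fingers": 0}, {"delta_pos": [0.003, -0.003, 0.145], "yaw": 0, "fingers": 0}, {"delta_pos": [0.003, -0.003, 0.145], "yaw": 0, "fingers": 0}, {"delta_pos": [0.003, -0.003, 0.145], "yaw": 0, "fingers": 0}, {"delta_pos": [0.003, -0.003, 0.145], "yaw": 0, "fingers": 0}]'

```text
clock: 28.0
eef_pos: [0.4339, 0.3148, 0.0181]
tool_rot: [0.707, 0.707, 0.001, 0.0]
ft_force: [-0.7, 0.1, 0.3]
grip_width: 0.013
grasp_force: 58.8
```

Call:
jog_arm --deltas '[{"delta_pos": [0, 0, 0], "yaw": 0, "fingers": 0.3}, {"delta_pos": [0, 0, 0], "yaw": 0, "fingers": 0.5}, {"delta_pos": [0, 0, 0], "yaw": 0, "fingers": 0.7}, {"delta_pos": [0, 0, 0], "yaw": 0, "fingers": 0.9}, {"delta_pos": [0, 0, 0], "yaw": 0, "fingers": 1}, {"delta_pos": [0, 0, -0.1], "yaw": 0, "fingers": 1}, {"delta_pos": [0, 0, -0.2], "yaw": 0, "fingers": 1}, {"delta_pos": [0, 0, -0.35], "yaw": 0, "fingers": 1}, {"delta_pos": [0, 0, -0.5], "yaw": 0, "fingers": 1}, {"delta_pos": [0, 0, -0.7], "yaw": 0, "fingers": 1}, {"delta_pos": [0, 0, -0.7], "yaw": 0, "fingers": 1}, {"delta_pos": [0, 0, -0.7], "yaw": 0, "fingers": 1}]'

```text
clock: 29.2
eef_pos: [0.4346, 0.3154, 0.2298]
tool_rot: [0.707, 0.707, 0.003, 0.0]
ft_force: [0.2, -0.0, -0.2]
grip_width: 0.0856
grasp_force: 0.0
```

Call:
jog_arm --deltas '[{"delta_pos": [-0.3, 0, 0], "yaw": 0, "fingers": 1}, {"delta_pos": [-0.3, 0, 0], "yaw": 0, "fingers": 1}, {"delta_pos": [-0.3, 0, 0], "yaw": 0, "fingers": 1}, {"delta_pos": [-0.3, 0, 0], "yaw": 0, "fingers": 1}, {"delta_pos": [-0.3, 0, 0], "yaw": 0, "fingers": 1}]'

```text
clock: 29.7
eef_pos: [0.4329, 0.2247, 0.2258]
tool_rot: [0.707, 0.707, -0.001, -0.0]
ft_force: [-0.5, -0.0, 0.3]
grip_width: 0.0854
grasp_force: 0.0
```

```bash
python3 - <<'E'
from h import *
c=cam('wrist'); o=bot.get_obs(); print(o['clock'],o['eef_pos'])
save(c,'w10.png')
for a in((.434,.316,.031,.05),(.434,.265,.034,.05),(.434,.208,.043,.057),(.433,.142,.058,.08)): print(find(c,*a,r=.02))
E
```

```text
29.75 [0.4329884  0.22502392 0.22608848]
(80, array([0.4339, 0.3161, 0.0361]))
(189, array([0.4358, 0.2655, 0.0398]))
(238, array([0.434 , 0.2093, 0.0497]))
(435, array([0.4358, 0.1451, 0.0647]))
```

View pics/w10.png

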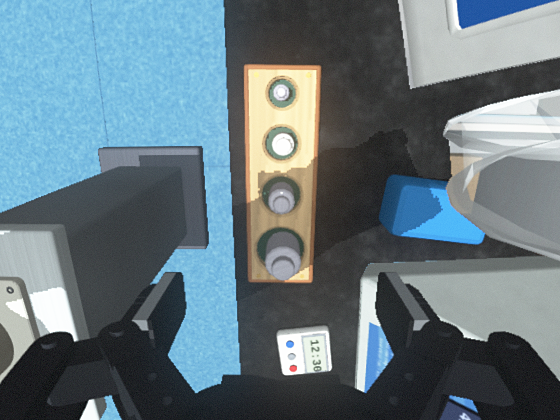

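All four weights stand in their wells, at (282,92), (282,144), (281,195) and (283,255), within about 4 mm of centre. Their knob tops are at the expected heights and the timer hasn't moved.

```bash
python3 -c "
from workcell import bot
print(bot.job_done())"
```

```text
the job is handed in; nothing more can be done
None
```

The job is handed in at about 30 s of the 106 s: all four weights stand upright in their own wells, about 4 mm or less from centre by the last camera check, and the timer and weighing boat were left alone.

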